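# Snap the cover onto the signal box in the vise

## Task

Swing the carton's two long flaps open well past upright, take out the light grey cover and leave the black one lying in its cell. Set the grey cover squarely over the light grey box in the blue vise and press it down until both snap tongues give and it sits down flush on the rim all round, then keep pressing: the program finishes with the fingers still pushing the cover firmly down, not let go. Do not knock the other things on the bench about.

Things in the scene. Friction and masses are not known exactly. Their poses are not given: they have to be found in the camera images.
- carton: Open-topped brown cardboard carton, fixed to the bench: outside 232 (its x) x 130 (its y) x 62 mm high (z), walls and floor 3 mm; origin at the centre of its underside. The short end flaps are already folded outward. The two long flaps hinge on the +y and -y walls, half open at the start, with a gap of 45 to 70 mm between their free edges.
- flap_left (a joint): Angle of the flap on the carton's +y side (rad): 0 shut and level, 1.57 upright, stop at 2.7 folded out; starts at 0.5 to 0.9. Cardboard, 228 x 48 x 3 mm; hinge line along the carton's x at carton y = +63.5 mm, z = 62 mm; the crease is stiff: it stays where it is left, and under 1 N at its edge turns it.
- flap_left_edge (a point): Middle of the free edge of the +y flap, 48 mm from its hinge line.
- flap_right (a joint): Angle of the flap on the carton's -y side, hinge line at carton y = -63.5 mm, z = 62 mm; otherwise as flap_left.
- flap_right_edge (a point): Middle of the free edge of the -y flap, 48 mm from its hinge line.
- cover: The cover to fit: light grey plastic like the box, a small round green lens on top; 46 (x) x 84 (y) x 24 mm high (z), about 45 g, flat parallel sides, open below, walls 3 mm; origin at the centre of its lower edge plane, y along its length. In either cell, with over 25 mm free beside each long side; it fits either way round.
- black_cover: A black vented cover of the same size for another product, in the other cell; origin as for the cover. Stays there.
- box: Light grey plastic signal box with a green circuit board, clamped in the vise and fixed: 46 (x) x 84 (y) mm outside, rim 34 mm above its origin (centre of its underside), y along its length, z up. A brass jack sticks out 19 mm at each end.
- vise: Blue bench vise, fixed; origin on the bench under the middle of the box; front jaw, screw and T-bar towards its -x. The jaws, 80 mm wide (y), out to x = 59 mm either side, hold the lower 16 mm of the box's long sides; their tops are 90 mm above the bench. Screw and T-bar reach to x = -156 mm, all under 66 mm high.
- spray: White spray bottle standing, 68 mm across, 212 mm high, origin under its centre. Bystander.
- tape: Roll of black tape lying flat, 88 mm across, 19 mm high. Bystander.
- can: Small can with a green label, 72 mm across, 85 mm high. Bystander.
- spool: Empty white spool standing, 90 mm across, 80 mm high. Bystander.
- pliers: Pliers with red handles lying flat, 160 mm long, 11 mm high. Bystander.
- screwdriver: Screwdriver with a yellow handle lying on the bench, handle towards its -x. Bystander.
- partition_top (a point): Middle of the top edge of the carton's partition, 33 mm above the bench, which crosses the carton at its x = 0 and makes two cells, 113 x 124 mm inside, one at +x and one at -x. In each cell one cover lies on the floor, open side down.
- box_rim (a point): Centre of the box's rim plane: the cover's origin lies here, its y along the box's y, when it is fully home, flush outside with the box. Inside the rim a spigot of 37 x 75.4 mm stands 20 mm above the rim, its upper 9 mm leaning inward by 3 mm as a lead-in; the cover slides over it with 1.5 mm play each side in x and 1.3 mm in y.
- snap_top (a point): 10 mm above the centre of the rim: a cover set loosely over the spigot rests here on two sprung white snap tongues, one at the middle of each long side. Pressed on, the force rises to about 7 to 12 N (up to 22 N if gripped off-centre) at 5 to 6 mm above the rim and drops suddenly; one side may give first, the other 2 or 3 mm lower. Then the cover goes home on the rim and the force rises again.
Not all that is in view belongs to the job. Several things have the shape of the cover; the one meant has the colours described above. What is shaped like the black_cover but orange is not meant.

How it is judged:
By the outcome, as a careful person would: the job done as asked, in the order asked, and still so for the second after the job is handed in, while the arm keeps its last pose, push and grip.
It also fails if it takes over 72 s, if anything falls off the work surface, if the arm or the gripper's body presses on something with over 40 N, if the wrist force passes 120 N, or if a joint passes its speed limit or range.

## Robot

A 7-joint arm with a two-finger parallel gripper is mounted at the origin on the work surface. World frame = base frame: x ahead of the robot, y to its left, z up, the work surface at z = 0. Lengths are in m, angles in rad, forces in N, time in s.
With the tool pointing down it reaches from about 0.4 to 0.85 m from the base axis. Payload 10.4 kg.
Tool frame: the origin (TCP) lies between the finger pads; the fingertips stand 8 mm ahead of it and the grasp point (between the pads) lies 11 mm behind it; z points along the fingers, x is the direction in which the jaws open and shut, and the axes are right-handed (so a half turn about z gives the same grasp; the last joint's range is limited). The gripper opens to 87 mm and grips with 3 to 60 N. Pads are 19 mm wide; open, the fingers measure 117 mm over their backs; the gripper's body (75 mm by 190 mm) begins 51 mm behind the grasp point.
Start: joints at [1.124, 0.332, -0.065, 1.46, 0.022, 1.35, -0.088], TCP at [0.257, -0.57, 0.231] pointing down, gripper open.
Joint ranges: [-2.6, 2.6], [-0.5, 2.12], [-1.47, 1.34], [0.16, 2.42], [-1.27, 4.41], [0.06, 2.06], [-2.6, 2.6]. Speed limits (rad/s): [2.22, 2.22, 2.79, 2.79, 3.14, 3.14, 3.14].

## Interface

Orientations are given as a unit quaternion [x, y, z, w].
In Python, from bench import r, viewer gives the robot as it stands.
- The arm moves only by the tool apply_moves, never from a script. Its argument "increments" is a list of rows, each an object with "grip": the closure in counts, from 0 (fully open) to 255 (shut); "xyz": the shift along the tool's x, y, z in mm, a list of three; "rotation": the turn, a rotation vector about the tool's x, y, z in degrees, a list of three. A call has 1 to 5 rows; each row is the pose to reach, as a shift and turn from the pose measured when the call began, along the tool's axes at that moment; what a row does not reach only later rows make up. A row lasts 1/8 s, in which the tool goes at most 62.5 mm and 10.7 degrees, less where a joint would pass 70% of its speed; a pose out of reach is approached as far as the arm can. A call with a gripper value outside its range is refused whole. The fingers move at their own pace and stop on an object; "squeeze" is the grip in N (left out, the last holds). Time passes only in rows, so rows that repeat a pose let the fingers close. It gives the time, the measured TCP pose, the force and the opening at its end, in the units of the state.
- r.read_state(): the state, without advancing time (a new reading comes with each control period).
- viewer.camera(name): name is "scene" or "top" or "wrist"; returns a dict with "img" (480x640x3 uint8, blue, green, red), "range_z" (480x640 float32, m along the optical axis (not along the pixel's ray), 0 where there is no reading), "vertical_fov" (degrees; the focal length in pixels is half the picture's height over the tangent of half this angle, whatever the lens; pixels are square), "cx", "cy" (the principal point, pixels), "D" ([k1, k2, p1, p2, k3] as OpenCV has them; the pictures are not rectified), "rvec" (rotation vector, rad) and "tvec" (3), from world to camera coordinates, as OpenCV has them. Camera axes: x right, y down, z forward; pixel columns grow to the right and rows downward; lengths in m; the calibration is good to about 2 mm. A picture is of the moment at which its call begins.
- r.close_job(): hands the job in, once; it reports no verdict.
The state is a dict: "time": time; "joint_positions": joint angles; "joint_vel": joint speeds; "joint_torque": joint torques, N m; "ee_pos": TCP position; "eef_rot": TCP orientation; "ft_force": force on the tool from outside, world axes, zero at the start; "torque": the same for the moment, N m; "width": finger opening in m.
Only numpy, scipy, OpenCV 4.12 (cv2) and the standard library are available. Lean on these libraries where they do the work, as an engineer would, in place of code of your own. Each camera call takes 0.05 s, during which the arm holds its last target.

## Working session

There is one attempt and no reset: what is moved stays moved. The work goes in short steps, Python scripts to look and compute and a tool call to move; the robot and the scene stay as the last step left them, time stands still between calls to the robot, and variables do not carry over. Pictures are saved under pics/ and viewed, and the job is handed in when it is done.

Besides the shell and the picture viewer there is one more tool, called after ">>>" in YAML: its name, and indented under it one key for each argument. apply_moves: Moves the arm, as the interface text tells. Its arguments: {"type":"object","properties":{"increments":{"type":"array","items":{"type":"object","properties":{"grip":{"type":"number"},"xyz":{"type":"array","items":{"type":"number"}},"rotation":{"type":"array","items":{"type":"number"}}}}},"squeeze":{"type":"number"}},"required":["increments"]}

```bash
ls; mkdir -p pics; cat > h.py <<'E'
import numpy as np, cv2
from bench import r, viewer
from scipy.spatial.transform import Rotation as R
def K(c):
    f=240/np.tan(np.radians(c['vertical_fov'])/2)
    return np.array([[f,0,c['cx']],[0,f,c['cy']],[0,0,1.]])
def cam(n,save=None):
    c=viewer.camera(n)
    if save: cv2.imwrite('pics/'+save,c['img'])
    np.savez('last_%s.npz'%n,**{k:np.array(v) for k,v in c.items()})
    return c
def load(n):
    d=np.load('last_%s.npz'%n); return {k:(d[k] if d[k].ndim else float(d[k])) for k in d}
def ray(c,uv):
    uv=np.array(uv,float).reshape(-1,1,2)
    n=cv2.undistortPoints(uv,K(c),np.array(c['D'],float)).reshape(-1,2)
    Rm=cv2.Rodrigues(np.array(c['rvec'],float))[0]; t=np.array(c['tvec'],float).reshape(3)
    d=np.c_[n,np.ones(len(n))]
    return -Rm.T@t, d@Rm   # origin, dirs (unit depth)
def onz(c,uv,z):
    o,d=ray(c,uv); s=(z-o[2])/d[:,2]; return o+d*s[:,None]
def dep(c,uv):
    o,d=ray(c,uv); uv=np.array(uv).reshape(-1,2).astype(int)
    z=c['range_z'][uv[:,1],uv[:,0]]; return o+d*z[:,None]
def cloud(c):
    v,u=np.mgrid[0:480,0:640]; uv=np.c_[u.ravel(),v.ravel()]
    o,d=ray(c,uv); z=c['range_z'].ravel(); P=o+d*z[:,None]; P[z<=0]=np.nan
    return P.reshape(480,640,3)
def proj(c,P):
    return cv2.projectPoints(np.array(P,float).reshape(-1,3),np.array(c['rvec'],float),np.array(c['tvec'],float),K(c),np.array(c['D'],float))[0].reshape(-1,2)
E
python3 - <<'E'
from h import *
for n in ['scene','top','wrist']:
    c=cam(n,n+'0.png'); print(n,c['vertical_fov'],c['D'],ray(c,[[320,240]]))
print(r.read_state())
E
```

```text
pics
scene 47.04372930225684 [0.03305424 0.         0.         0.         0.        ] (array([1.279694  , 0.81474014, 0.91407224]), array([[-0.53481773, -0.59243301, -0.60254675]]))
top 46.36104349264553 [-0.11878412  0.          0.          0.          0.        ] (array([0.31705045, 0.01107323, 1.33939546]), array([[ 0.19842438, -0.00986725, -0.98008438]]))
wrist 59.023482870840844 [-0.04197724  0.          0.          0.          0.        ] (array([ 0.32246405, -0.5403152 ,  0.38276652]), array([[-0.25291721, -0.09612925, -0.96282933]]))
{'time': 0.15, 'joint_positions': array([ 1.12441484,  0.3327352 , -0.06470146,  1.46071952,  0.02160724,
        1.3498703 , -0.08849222]), 'joint_vel': array([-0.00091978, -0.00232275,  0.00041254, -0.003228  ,  0.00162047,
       -0.00183061, -0.00014836]), 'joint_torque': array([ 1.27563759e-03, -6.23631406e+01,  2.49663246e-02, -3.90144253e+01,
       -6.13099895e-02,  3.72254429e-02,  6.68209782e-05]), 'ee_pos': array([ 0.25689846, -0.56947322,  0.22994518]), 'eef_rot': array([ 8.40010312e-01, -5.42570186e-01, -4.48166397e-04, -2.60565858e-04]), 'ft_force': array([-0.02808336, -0.20504327,  0.08600748]), 'torque': array([ 0.03360645, -0.02801128,  0.0275336 ]), 'width': 0.08692762445936021}
```

View pics/scene0.png

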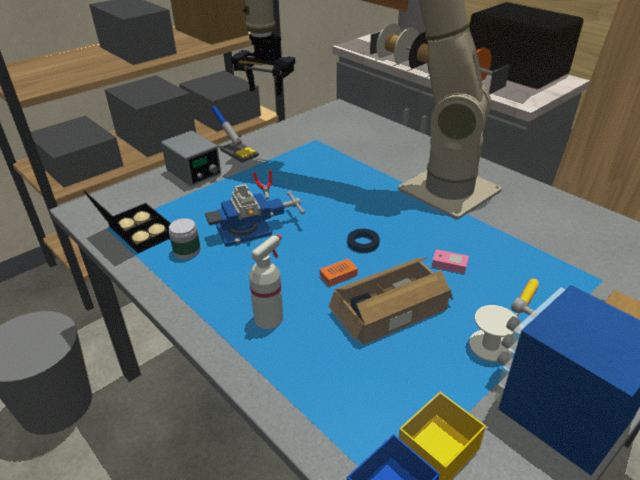

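View pics/top0.png

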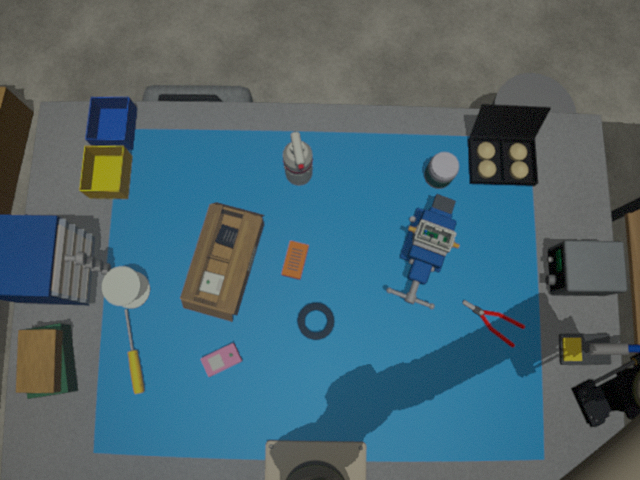

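View pics/wrist0.png

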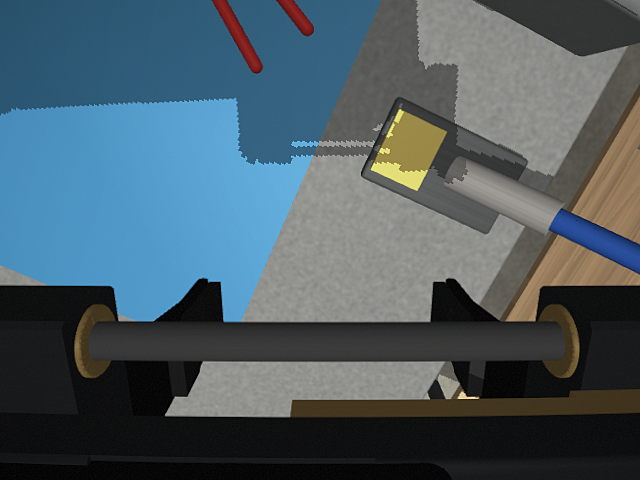

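Top view: the carton is at about (223,260). Cover-shaped candidates:
- whitish one in the carton's lower cell, (212,283)
- black vented, (228,235)
- orange vented on the mat, (295,260)
- pink on the mat, (222,358)
- the box itself in the vise, (436,234)

By the description I choose (212,283), and will check it in a close crop.

```bash
python3 - <<'E'
from h import *
c=load('top'); im=c['img']
a=cv2.resize(im[190:330,170:275],None,fx=4,fy=4,interpolation=cv2.INTER_CUBIC)
b=cv2.resize(im[180:320,380:480],None,fx=4,fy=4,interpolation=cv2.INTER_CUBIC)
cv2.imwrite('pics/crop0.png',np.hstack([a,b])[:600,:800])
s=load('scene'); cv2.imwrite('pics/crop0s.png',cv2.resize(s['img'][240:350,310:470],None,fx=5,fy=5,interpolation=cv2.INTER_CUBIC)[:600,:800])
P=cloud(c)
for uv in [(212,283),(228,235),(215,205),(237,319),(262,215),(185,303),(436,234),(295,155),(316,320),(442,168),(125,287)]: print(uv,P[uv[1],uv[0]].round(4))
E
```

```text
(212, 283) [0.4742 0.2507 0.0261]
(228, 235) [0.5909 0.2187 0.0248]
(215, 205) [0.6496 0.2437 0.0813]
(237, 319) [0.3925 0.1911 0.0025]
(262, 215) [0.6388 0.1377 0.0371]
(185, 303) [0.4238 0.3075 0.0463]
(436, 234) [ 0.589  -0.2673  0.0928]
(295, 155) [0.7274 0.056  0.2141]
(316, 320) [ 0.3942  0.0036 -0.0004]
(442, 168) [ 0.7506 -0.2873  0.0869]
(125, 287) [0.4538 0.4404 0.0796]
```

View pics/crop0.png

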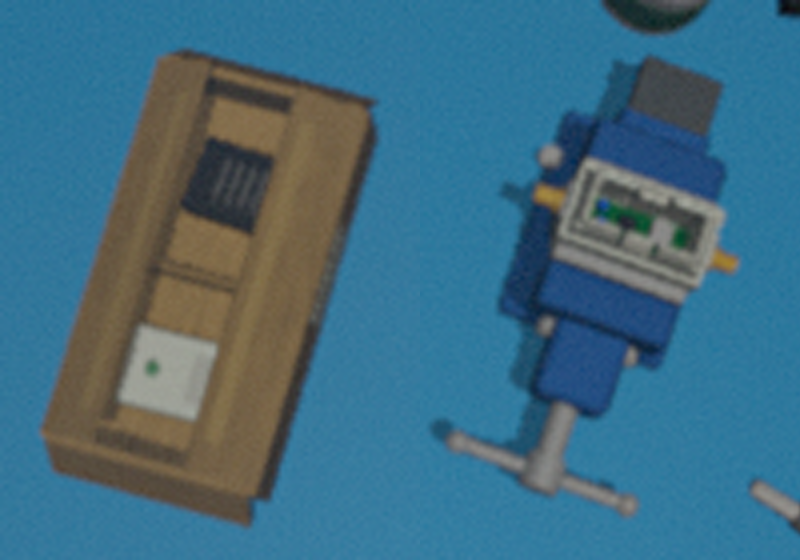

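View pics/crop0s.png

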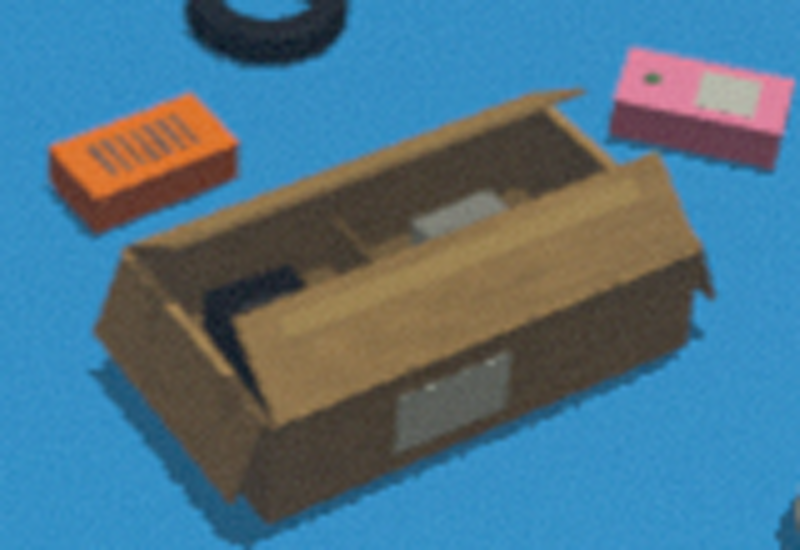

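Confirmed: the crop shows the near-cell part (crop pixel (165,370)) as light grey with a green lens, and the far one as black and vented. Next I'll get the carton and vise poses.

```bash
python3 - <<'E'
from h import *
c=load('top'); P=cloud(c)
reg=np.zeros((480,640),bool); reg[190:335,170:275]=1
pts=P[reg&(P[...,2]>0.066)]
print(len(pts))
rc=cv2.minAreaRect(pts[:,:2].astype(np.float32)); print('rect all>62',rc)
# orientation: PCA-ish, long axis from rect
box=cv2.boxPoints(rc); e=[box[1]-box[0],box[2]-box[1]]; ax=max(e,key=np.linalg.norm); ax/=np.linalg.norm(ax)
if ax[0]<0: ax=-ax
n=np.array([-ax[1],ax[0]]); print('ax',ax,np.degrees(np.arctan2(ax[1],ax[0])))
ce=np.array(rc[0]); q=P[reg]; L=np.c_[(q[:,:2]-ce)@ax,(q[:,:2]-ce)@n,q[:,2]]
m=(np.abs(L[:,0])<.1)
for y in np.arange(-.08,.081,.005):
    k=m&(np.abs(L[:,1]-y)<.0025)
    print(round(y,3),k.sum(),np.nanpercentile(L[k,2],[10,50,90]).round(4))
# grey cover
hsv=cv2.cvtColor(c['img'],cv2.COLOR_BGR2HSV)
cov=reg&(hsv[...,1]<60)&(hsv[...,2]>110)
v,u=np.nonzero(cov); v,u=v,u
n_,lab,st,cen=cv2.connectedComponentsWithStats(cov.astype(np.uint8)); print(st,cen)
i=1+np.argmax(st[1:,4]); vv,uu=np.nonzero(lab==i); W=onz(c,np.c_[uu,vv],.027)
print(cv2.minAreaRect(W[:,:2].astype(np.float32)))
# box rim
reg2=np.zeros((480,640),bool); reg2[200:270,395:475]=1
g=reg2&(hsv[...,1]<60)&(hsv[...,2]>120)
cv2.imwrite('pics/m.png',cv2.resize((g*255).astype(np.uint8)[180:320,380:480],None,fx=4,fy=4))
k=reg2&(P[...,2]>0.098); W=P[k]; print('box',len(W),np.percentile(W[:,2],[5,25,50,75,95]),cv2.minAreaRect(W[:,:2].astype(np.float32)))
E
```

```text
2916
rect all>62 ((0.5293652415275574, 0.225111722946167), (0.12993866205215454, 0.23443487286567688), 76.16439056396484)
ax [ 0.97098583 -0.23913696] -13.8356085
-0.08 178 [-0.003   0.0007  0.0037]
-0.075 163 [-0.0038  0.0002  0.0036]
-0.07 168 [-0.0024  0.0004  0.0035]
-0.065 499 [-0.0009  0.0287  0.062 ]
-0.06 221 [0.0612 0.0657 0.0696]
-0.055 212 [0.0659 0.0697 0.0735]
-0.05 209 [0.0695 0.0738 0.0775]
-0.045 212 [0.0736 0.0772 0.0808]
-0.04 221 [0.0776 0.0814 0.0852]
-0.035 224 [0.0822 0.0859 0.0897]
-0.03 214 [0.0859 0.0892 0.0936]
-0.025 137 [0.0881 0.0913 0.0943]
-0.02 1 [0.0885 0.0885 0.0885]
-0.015 1 [0.0292 0.0292 0.0292]
-0.01 73 [0.0238 0.0272 0.0303]
-0.005 158 [0.0022 0.0218 0.0289]
0.0 163 [0.0006 0.0127 0.0286]
0.005 168 [0.0001 0.0082 0.0287]
0.01 171 [0.0005 0.0102 0.0285]
0.015 171 [0.0009 0.0215 0.029 ]
0.02 163 [0.0006 0.0118 0.0289]
0.025 179 [0.0003 0.0223 0.0291]
0.03 315 [0.002  0.0298 0.096 ]
0.035 283 [0.0017 0.0867 0.0924]
0.04 284 [0.0008 0.0827 0.089 ]
0.045 287 [0.0007 0.077  0.084 ]
0.05 200 [0.0012 0.0759 0.0795]
0.055 146 [0.0695 0.0731 0.0763]
0.06 
[... 404 characters left out ...]
   196    246      1      1      1]
 [   195    249      1      1      1]
 [   200    271     25     25    431]
 [   183    287      1      1      1]
 [   180    298      1      1      1]] [[319.65541353 239.43908736]
 [207.         211.        ]
 [206.         214.        ]
 [202.         227.        ]
 [201.         230.        ]
 [200.         233.        ]
 [199.         236.        ]
 [196.         246.        ]
 [195.         249.        ]
 [211.73085847 282.77030162]
 [183.         287.        ]
 [180.         298.        ]]
((0.4746646583080292, 0.2514013648033142), (0.05025641620159149, 0.04908493161201477), 76.55929565429688)
box 603 [0.09928732 0.10487492 0.11068555 0.12228109 0.12858799] ((0.5817142128944397, -0.2609054446220398), (0.11982651054859161, 0.048650503158569336), 69.74261474609375)
  return np.nanmean(a, axis, out=out, keepdims=keepdims)
```

View pics/m.png

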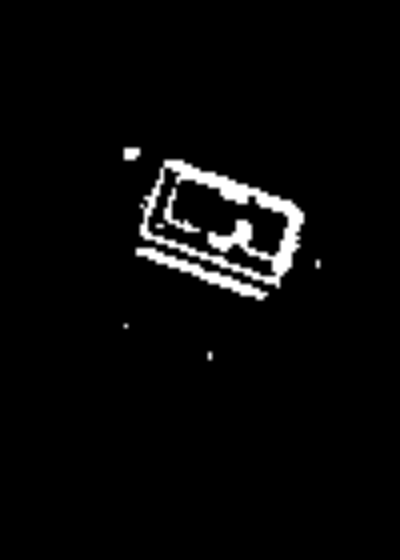

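```bash
cat >> h.py <<'E'
def to(p,yaw):
    """shift (mm) and rotvec (deg) in tool axes from now to TCP at p, tool down, tool x at yaw deg"""
    s=r.read_state(); T=R.from_quat(s['eef_rot'])
    G=R.from_euler('z',yaw,degrees=True)*R.from_euler('x',180,degrees=True)
    print('t',round(s['time'],2),'pos',s['ee_pos'].round(4),'F',s['ft_force'].round(1),'w',round(s['width'],4))
    print('xyz',(T.inv().apply(np.array(p)-s['ee_pos'])*1e3).round(1),'rot',np.degrees((T.inv()*G).as_rotvec()).round(1))
CE=np.array([.5294,.2251]); YAW=-13.8
def cart(x,y,z):
    a=np.radians(YAW); return [CE[0]+np.cos(a)*x-np.sin(a)*y, CE[1]+np.sin(a)*x+np.cos(a)*y, z]
E
python3 -c "
from h import *
to(cart(0,0,.2),YAW)"
```

```text
t 0.15 pos [ 0.2569 -0.5695  0.2299] F [-0.  -0.2  0.1] w 0.0869
xyz [-612.2 -575.2   30.6] rot [ -0.    0.1 -51.9]
```

>>> apply_moves:
  increments:
    - {"grip": 255,"xyz": [-43,-40,-10],"rotation": [0,0,-4]}
    - {"grip": 255,"xyz": [-86,-80,-10],"rotation": [0,0,-8]}
    - {"grip": 255,"xyz": [-130,-120,-10],"rotation": [0,0,-12]}
    - {"grip": 255,"xyz": [-172,-162,-10],"rotation": [0,0,-16]}
    - {"grip": 255,"xyz": [-215,-202,-10],"rotation": [0,0,-20]}
  squeeze: 20

```text
time: 0.78
ee_pos: [0.353, -0.2884, 0.2401]
eef_rot: [0.922, -0.387, -0.0, -0.0]
ft_force: [0.3, 0.5, 1.3]
width: 0.0447
```

```bash
python3 -c "
from h import *
to(cart(0,0,.2),YAW)"
```

```text
t 0.78 pos [ 0.353  -0.2884  0.2401] F [0.3 0.5 1.3] w 0.0447
xyz [-243.2 -485.4   40.4] rot [ -0.    0.  -31.8]
```

>>> apply_moves:
  increments:
    - {"grip": 255,"xyz": [-28,-54,0],"rotation": [0,0,-5]}
    - {"grip": 255,"xyz": [-56,-108,0],"rotation": [0,0,-10]}
    - {"grip": 255,"xyz": [-84,-162,0],"rotation": [0,0,-15]}
    - {"grip": 255,"xyz": [-112,-216,0],"rotation": [0,0,-20]}
    - {"grip": 255,"xyz": [-140,-270,0],"rotation": [0,0,-25]}

```text
time: 1.4
ee_pos: [0.448, 0.0024, 0.2404]
eef_rot: [0.984, -0.177, 0.0, -0.0]
ft_force: [2.7, -0.8, -1.4]
width: 0.0017
```

```bash
python3 -c "
from h import *
to(cart(0,0,.2),YAW)"
```

```text
t 1.4 pos [0.448  0.0024 0.2404] F [ 2.7 -0.8 -1.4] w 0.0017
xyz [  -1.5 -237.1   40.4] rot [-0.  -0.  -6.6]
```

>>> apply_moves:
  increments:
    - {"grip": 255,"xyz": [0,-55,0],"rotation": [0,0,-2]}
    - {"grip": 255,"xyz": [0,-110,0],"rotation": [0,0,-4]}
    - {"grip": 255,"xyz": [-1,-165,0],"rotation": [0,0,-5]}
    - {"grip": 255,"xyz": [-1,-215,0],"rotation": [0,0,-6.6]}
    - {"grip": 255,"xyz": [-1,-237,0],"rotation": [0,0,-6.6]}

```text
time: 2.02
ee_pos: [0.5296, 0.2278, 0.2399]
eef_rot: [0.993, -0.119, -0.001, -0.001]
ft_force: [0.3, -0.3, -0.7]
width: 0.0004
```

```bash
python3 - <<'E'
from h import *
to(cart(0,0,.09),YAW)
cam('wrist','w1.png')
E
```

```text
t 2.02 pos [0.5296 0.2278 0.2399] F [ 0.3 -0.3 -0.7] w 0.0004
xyz [  0.7   2.8 149.9] rot [-0.1  0.1  0.2]
```

View pics/w1.png

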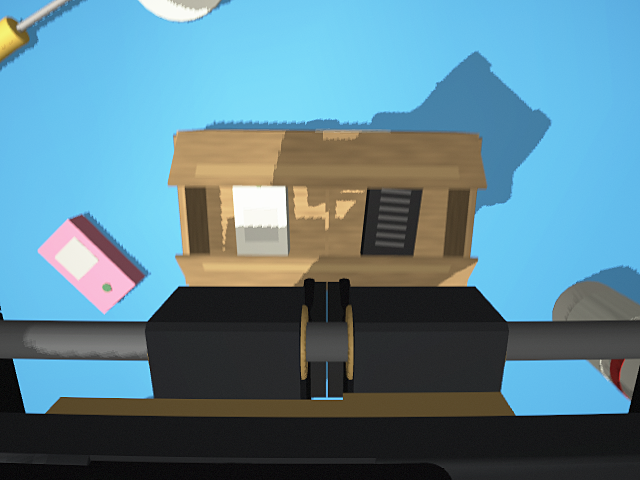

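>>> apply_moves:
  increments:
    - {"grip": 255,"xyz": [1,1,50],"rotation": [-0.1,0.1,0.2]}
    - {"grip": 255,"xyz": [1,1,90],"rotation": [-0.1,0.1,0.2]}
    - {"grip": 255,"xyz": [1,1,120],"rotation": [-0.1,0.1,0.2]}
    - {"grip": 255,"xyz": [1,1,145],"rotation": [-0.1,0.1,0.2]}
    - {"grip": 255,"xyz": [1,1,160],"rotation": [-0.1,0.1,0.2]}

```text
time: 2.7
ee_pos: [0.5296, 0.2278, 0.0784]
eef_rot: [0.993, -0.12, -0.001, 0.0]
ft_force: [-0.4, 0.3, 0.3]
width: 0.0006
```

```bash
python3 - <<'E'
from h import *
to(cart(0,.04,.08),YAW);to(cart(0,.082,.09),YAW)
cam('top','t1.png');c=load('top')
cv2.imwrite('pics/t1c.png',cv2.resize(c['img'][170:330,150:310],None,fx=4,fy=4)[:600])
c=cam('scene');cv2.imwrite('pics/s1c.png',cv2.resize(c['img'][200:350,300:480],None,fx=4,fy=4))
E
```

```text
t 2.7 pos [0.5296 0.2278 0.0784] F [-0.4  0.3  0.3] w 0.0006
xyz [  0.4 -37.3  -1.6] rot [ 0.   0.1 -0. ]
t 2.7 pos [0.5296 0.2278 0.0784] F [-0.4  0.3  0.3] w 0.0006
xyz [  0.4 -79.3 -11.7] rot [ 0.   0.1 -0. ]
```

View pics/s1c.png

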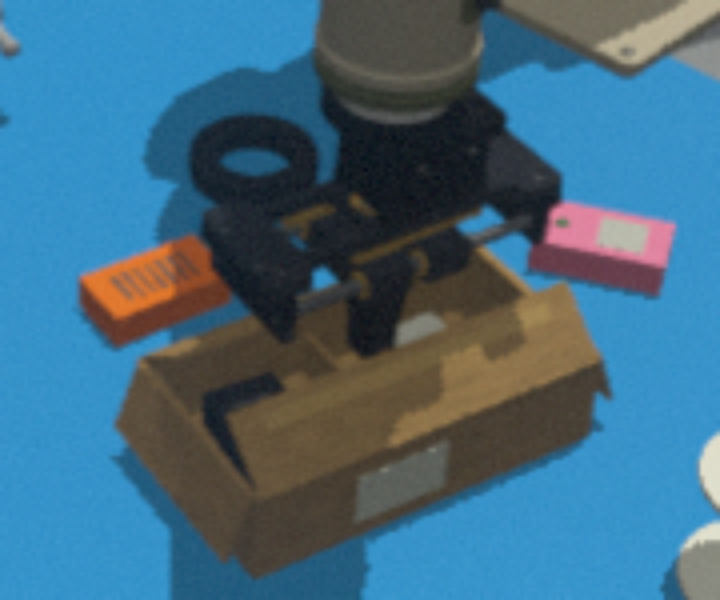

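The closed fingers stand in the gap between the flaps (crop px (375,330)). I'll sweep the left (+y) flap out.

>>> apply_moves:
  increments:
    - {"grip": 255,"xyz": [0,-15,0]}
    - {"grip": 255,"xyz": [0,-28,0]}
    - {"grip": 255,"xyz": [0,-42,-6]}
    - {"grip": 255,"xyz": [0,-56,-15]}
    - {"grip": 255,"xyz": [0,-68,-20]}

```text
$.increments[0]: bad value
```

>>> apply_moves:
  increments:
    - {"grip": 255,"xyz": [0,-6,2]}
    - {"grip": 255,"xyz": [0,-11,6]}
    - {"grip": 255,"xyz": [0,-14,10]}
    - {"grip": 255,"xyz": [0,-15,12]}

```text
$.increments[0]: bad value
```

```bash
python3 - <<'E'
from h import *
to(cart(0,.082,.09),YAW); to(cart(0,0.003,.14),YAW)
c=cam('scene');cv2.imwrite('pics/s2c.png',cv2.resize(c['img'][200:350,300:480],None,fx=4,fy=4))
E
```

```text
t 2.8 pos [0.5294 0.2278 0.0784] F [ 0.2  0.5 -0. ] w 0.0003
xyz [  0.6 -79.3 -11.7] rot [ 0.1  0.1 -0. ]
t 2.8 pos [0.5294 0.2278 0.0784] F [ 0.2  0.5 -0. ] w 0.0003
xyz [  0.6  -0.3 -61.6] rot [ 0.1  0.1 -0. ]
```

View pics/s2c.png

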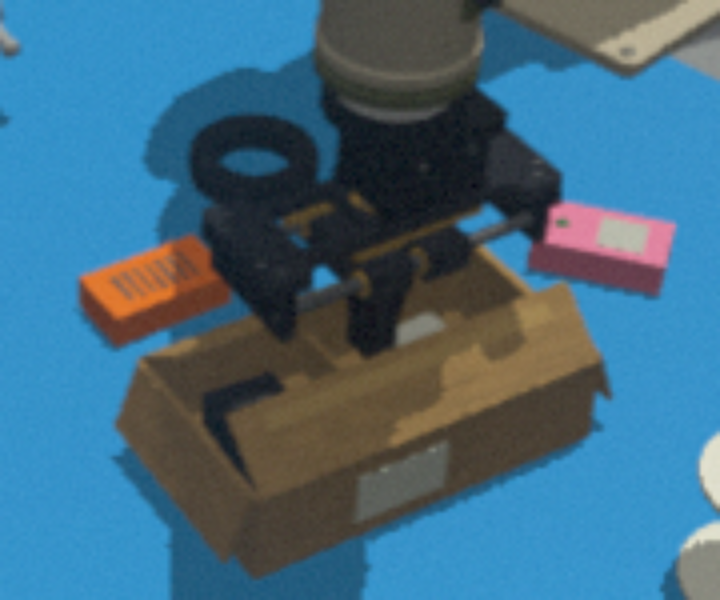

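The call was refused because every row needs a rotation, and nothing moved (the picture is unchanged). I'll resend it with rotations.

>>> apply_moves:
  increments:
    - {"grip": 255,"xyz": [0,-15,0],"rotation": [0,0,0]}
    - {"grip": 255,"xyz": [0,-28,0],"rotation": [0,0,0]}
    - {"grip": 255,"xyz": [0,-42,-6],"rotation": [0,0,0]}
    - {"grip": 255,"xyz": [0,-56,-15],"rotation": [0,0,0]}
    - {"grip": 255,"xyz": [0,-68,-20],"rotation": [0,0,0]}

```text
time: 3.48
ee_pos: [0.5466, 0.2959, 0.1007]
eef_rot: [0.993, -0.12, -0.0, -0.001]
ft_force: [-0.1, -1.9, -0.7]
width: 0.0002
```

```bash
python3 - <<'E'
from h import *
to(cart(0,.082,.09),YAW)
E
```

```text
t 3.48 pos [0.5466 0.2959 0.1007] F [-0.1 -1.9 -0.7] w 0.0002
xyz [ 0.2 -9.1 10.7] rot [-0.1  0.   0. ]
```

>>> apply_moves:
  increments:
    - {"grip": 255,"xyz": [0,-5,2],"rotation": [0,0,0]}
    - {"grip": 255,"xyz": [0,-9,6],"rotation": [0,0,0]}
    - {"grip": 255,"xyz": [0,-10,10],"rotation": [0,0,0]}
    - {"grip": 255,"xyz": [0,-10,11],"rotation": [0,0,0]}

```text
time: 3.98
ee_pos: [0.5487, 0.3051, 0.089]
eef_rot: [0.993, -0.12, -0.0, -0.0]
ft_force: [-0.0, 0.3, 0.1]
width: 0.0003
```

```bash
python3 - <<'E'
from h import *
to(cart(0,.003,.18),YAW)
c=cam('scene');cv2.imwrite('pics/s3c.png',cv2.resize(c['img'][200:350,300:480],None,fx=4,fy=4))
E
```

```text
t 3.98 pos [0.5487 0.3051 0.089 ] F [-0.   0.3  0.1] w 0.0003
xyz [  0.2  79.3 -91.1] rot [-0.  0.  0.]
```

View pics/s3c.png

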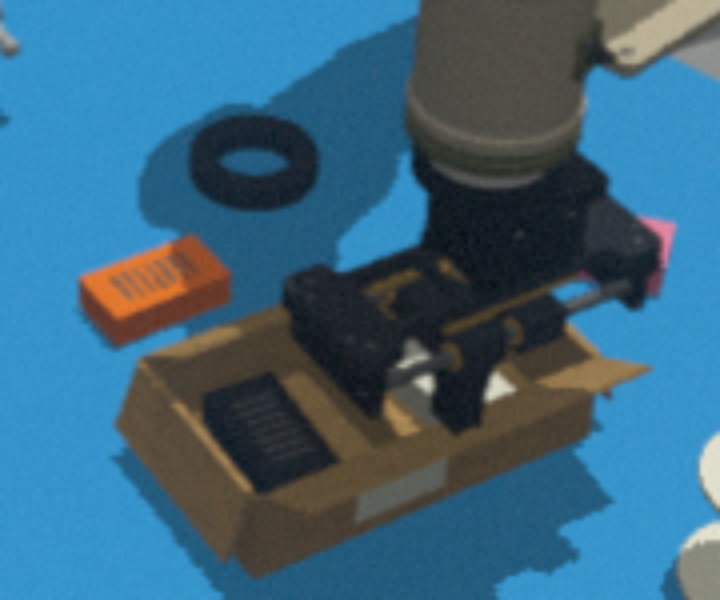

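The left flap lies folded out, seen edge-on at crop px (600,375). Now the right flap.

>>> apply_moves:
  increments:
    - {"grip": 255,"xyz": [0,20,-20],"rotation": [0,0,0]}
    - {"grip": 255,"xyz": [0,60,-10],"rotation": [0,0,0]}
    - {"grip": 255,"xyz": [0,77,10],"rotation": [0,0,0]}
    - {"grip": 255,"xyz": [0,90,10],"rotation": [0,0,0]}
    - {"grip": 255,"xyz": [0,102,10],"rotation": [0,0,0]}

```text
time: 4.65
ee_pos: [0.5251, 0.2081, 0.0808]
eef_rot: [0.993, -0.119, 0.001, -0.002]
ft_force: [0.5, 3.0, 2.2]
width: 0.0006
```

```bash
python3 - <<'E'
from h import *
to(cart(0,-.04,.08),YAW)
to(cart(0,-.082,.09),YAW)
E
```

```text
t 4.65 pos [0.5251 0.2081 0.0808] F [0.5 3.  2.2] w 0.0006
xyz [ 0.1 22.5  0.7] rot [-0.3 -0.1  0.1]
t 4.65 pos [0.5251 0.2081 0.0808] F [0.5 3.  2.2] w 0.0006
xyz [ 0.  64.5 -9.5] rot [-0.3 -0.1  0.1]
```

>>> apply_moves:
  increments:
    - {"grip": 255,"xyz": [0,12,0],"rotation": [0,0,0]}
    - {"grip": 255,"xyz": [0,25,-6],"rotation": [0,0,0]}
    - {"grip": 255,"xyz": [0,40,-16],"rotation": [0,0,0]}
    - {"grip": 255,"xyz": [0,52,-20],"rotation": [0,0,0]}
    - {"grip": 255,"xyz": [0,58,-20],"rotation": [0,0,0]}

```text
time: 5.28
ee_pos: [0.5115, 0.1507, 0.1009]
eef_rot: [0.993, -0.12, 0.001, -0.002]
ft_force: [-1.4, -0.1, -0.1]
width: 0.0003
```

>>> apply_moves:
  increments:
    - {"grip": 255,"xyz": [0,4,4],"rotation": [0,0,0]}
    - {"grip": 255,"xyz": [0,8,8],"rotation": [0,0,0]}
    - {"grip": 255,"xyz": [0,9,11],"rotation": [0,0,0]}
    - {"grip": 255,"xyz": [0,9,11],"rotation": [0,0,0]}

```text
time: 5.78
ee_pos: [0.5091, 0.1421, 0.0894]
eef_rot: [0.993, -0.12, 0.001, -0.002]
ft_force: [-0.2, -0.3, 1.0]
width: 0.0002
```

```bash
python3 - <<'E'
from h import *
to(cart(0,-.082,.09),YAW)
to(cart(0,-.03,.24),YAW)
E
```

```text
t 5.78 pos [0.5091 0.1421 0.0894] F [-0.2 -0.3  1. ] w 0.0002
xyz [-0.1 -3.5 -0.6] rot [-0.2 -0.1  0. ]
t 5.78 pos [0.5091 0.1421 0.0894] F [-0.2 -0.3  1. ] w 0.0002
xyz [ 1.000e-01 -5.610e+01 -1.504e+02] rot [-0.2 -0.1  0. ]
```

>>> apply_moves:
  increments:
    - {"grip": 70,"xyz": [0,-15,-30],"rotation": [0,0,0]}
    - {"grip": 70,"xyz": [0,-40,-80],"rotation": [0,0,0]}
    - {"grip": 70,"xyz": [0,-45,-130],"rotation": [0,0,0]}
    - {"grip": 70,"xyz": [0,-45,-160],"rotation": [0,0,0]}
    - {"grip": 70,"xyz": [0,-45,-160],"rotation": [0,0,0]}

```text
time: 6.4
ee_pos: [0.5204, 0.1862, 0.2519]
eef_rot: [0.993, -0.119, 0.003, -0.003]
ft_force: [1.0, -0.1, -0.5]
width: 0.0428
```

```bash
python3 - <<'E'
from h import *
to(cart(-.06,0,.1),YAW)
cam('wrist','w2.png')
c=cam('top');cv2.imwrite('pics/t2c.png',cv2.resize(c['img'][170:330,150:310],None,fx=4,fy=4)[:600])
E
```

```text
t 6.4 pos [0.5204 0.1862 0.2519] F [ 1.  -0.1 -0.5] w 0.0428
xyz [-61.2 -39.1 151.9] rot [-0.4 -0.3  0.1]
```

View pics/w2.png

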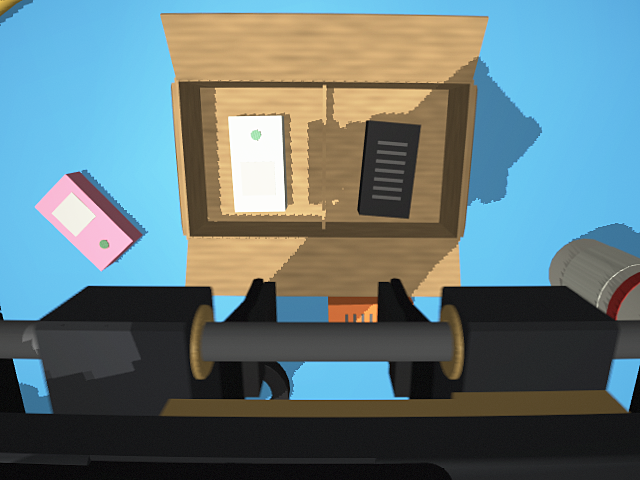

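View pics/t2c.png

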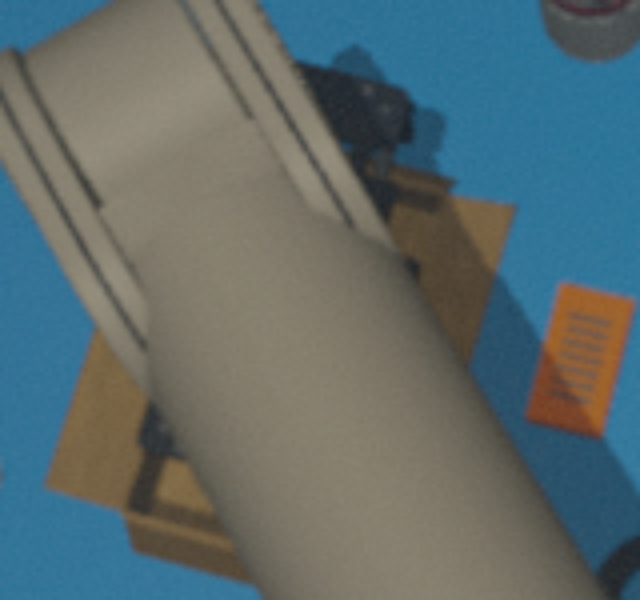

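Wrist picture: both flaps are folded out. The white cover's top spans about (228,115)–(286,212) with the green lens at (256,134). The black cover is at (390,170).

```bash
python3 - <<'E'
from h import *
c=load('wrist'); P=cloud(c)
m=np.zeros((480,640),np.uint8); m[95:230,200:310]=1
hsv=cv2.cvtColor(c['img'],cv2.COLOR_BGR2HSV)
m&=((hsv[...,1]<25)&(hsv[...,2]>215)).astype(np.uint8)
m=cv2.morphologyEx(m,cv2.MORPH_CLOSE,np.ones((15,15)))
ct=max(cv2.findContours(m,0,2)[0],key=cv2.contourArea)
print('px',cv2.minAreaRect(ct),'z',np.nanpercentile(P[m>0][:,2],[5,50,95]))
rays=onz(c,ct.reshape(-1,2),.027)[:,:2].astype(np.float32)
rc=cv2.minAreaRect(rays);print(rc)
k=(m>0)&(P[...,2]>.022); print('depth rect',cv2.minAreaRect(P[k][:,:2].astype(np.float32)))
a=np.radians(YAW); ax=np.array([np.cos(a),np.sin(a)]); n=np.array([-ax[1],ax[0]])
L=np.c_[((P[...,:2].reshape(-1,2)-CE)@ax),((P[...,:2].reshape(-1,2)-CE)@n),P[...,2].ravel()]
for y in list(np.arange(.06,.115,.006))+list(np.arange(-.108,-.055,.006)):
    q=(np.abs(L[:,0])<.1)&(np.abs(L[:,1]-y)<.002); print(round(y,3),np.nanmedian(L[q,2]).round(4),end='; ')
E
```

```text
px ((256.3399353027344, 163.38485717773438), (96.42078399658203, 53.1185188293457), 87.67847442626953) z [0.02454605 0.02585686 0.0272198 ]
((0.4698362946510315, 0.23611363768577576), (0.08386478573083878, 0.04591619223356247), 77.2099838256836)
depth rect ((0.4695363938808441, 0.23600126802921295), (0.08424944430589676, 0.04634777083992958), 77.14556121826172)
0.06 0.0018; 0.066 0.063; 0.072 0.0667; 0.078 0.0704; 0.084 0.0741; 0.09 0.0779; 0.096 0.0815; 0.102 0.0852; 0.108 0.085; 0.114 nan; -0.108 nan; -0.102 0.0813; -0.096 0.0784; -0.09 0.0756; -0.084 0.0727; -0.078 0.07; -0.072 0.0671; -0.066 0.0642; -0.06 0.034;
  return np.nanmean(a, axis, out=out, keepdims=keepdims)
```

```bash
python3 - <<'E'
from h import *
to([.4697,.2361,.1],-12.8)
E
```

```text
t 6.5 pos [0.5193 0.1852 0.249 ] F [-0.2 -0.8 -0.3] w 0.0504
xyz [-60.4 -37.1 149.1] rot [-0.2 -0.  -0.9]
```

>>> apply_moves:
  increments:
    - {"grip": 70,"xyz": [-40,-25,20],"rotation": [-0.2,0,-1]}
    - {"grip": 70,"xyz": [-60,-37,60],"rotation": [-0.2,0,-1]}
    - {"grip": 70,"xyz": [-60,-37,100],"rotation": [-0.2,0,-1]}
    - {"grip": 70,"xyz": [-60,-37,140],"rotation": [-0.2,0,-1]}
    - {"grip": 70,"xyz": [-60,-37,160],"rotation": [-0.2,0,-1]}

```text
time: 7.12
ee_pos: [0.4684, 0.2351, 0.0862]
eef_rot: [0.994, -0.111, -0.002, 0.001]
ft_force: [0.8, 0.0, 1.3]
width: 0.0632
```

```bash
python3 - <<'E'
from h import *
to([.4697,.2361,.015],-12.8)
E
```

```text
t 7.12 pos [0.4684 0.2351 0.0862] F [0.8 0.  1.3] w 0.0632
xyz [ 1.3 -1.4 71.2] rot [0.1 0.2 0.1]
```

>>> apply_moves:
  increments:
    - {"grip": 70,"xyz": [1.3,-1.4,30],"rotation": [0.1,0.2,0]}
    - {"grip": 70,"xyz": [1.3,-1.4,50],"rotation": [0.1,0.2,0]}
    - {"grip": 70,"xyz": [1.3,-1.4,63],"rotation": [0.1,0.2,0]}
    - {"grip": 70,"xyz": [1.3,-1.4,71],"rotation": [0.1,0.2,0]}
    - {"grip": 70,"xyz": [1.3,-1.4,71],"rotation": [0.1,0.2,0]}

```text
time: 7.75
ee_pos: [0.4698, 0.2362, 0.0152]
eef_rot: [0.994, -0.111, 0.0, 0.0]
ft_force: [0.4, 0.6, -0.6]
width: 0.0632
```

```bash
python3 - <<'E'
from h import *
to([.4697,.2361,.015],-12.8)
c=cam('scene');cv2.imwrite('pics/s4c.png',cv2.resize(c['img'][200:350,300:480],None,fx=4,fy=4))
E
```

```text
t 7.75 pos [0.4698 0.2362 0.0152] F [ 0.4  0.6 -0.6] w 0.0632
xyz [-0.1  0.1  0.2] rot [ 0.  -0.   0.1]
```

View pics/s4c.png

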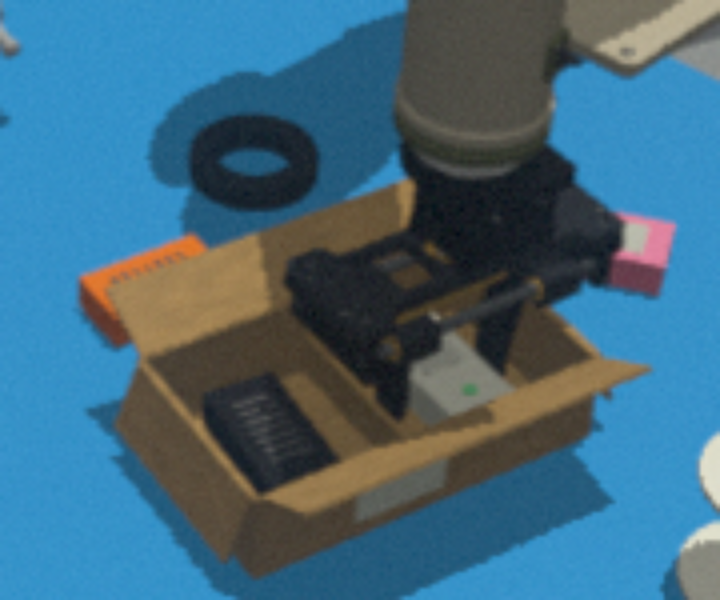

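The fingers straddle the grey cover (crop px (460,380)). I'll close them.

>>> apply_moves:
  increments:
    - {"grip": 255,"xyz": [0,0,0],"rotation": [0,0,0]}
    - {"grip": 255,"xyz": [0,0,0],"rotation": [0,0,0]}
    - {"grip": 255,"xyz": [0,0,0],"rotation": [0,0,0]}
    - {"grip": 255,"xyz": [0,0,0],"rotation": [0,0,0]}
  squeeze: 40

```text
time: 8.3
ee_pos: [0.4703, 0.2364, 0.016]
eef_rot: [0.994, -0.111, 0.001, -0.0]
ft_force: [0.1, -0.3, 5.2]
width: 0.0456
```

```bash
python3 - <<'E'
from h import *
to([.4697,.2361,.26],-12.8)
E
```

```text
t 8.3 pos [0.4703 0.2364 0.016 ] F [ 0.1 -0.3  5.2] w 0.0456
xyz [-1.00e-01  3.00e-01 -2.44e+02] rot [-0.  -0.1  0.1]
```

>>> apply_moves:
  increments:
    - {"grip": 255,"xyz": [0,0,-15],"rotation": [0,0,0]}
    - {"grip": 255,"xyz": [0,0,-50],"rotation": [0,0,0]}
    - {"grip": 255,"xyz": [0,0,-100],"rotation": [0,0,0]}
    - {"grip": 255,"xyz": [0,0,-150],"rotation": [0,0,0]}
    - {"grip": 255,"xyz": [0,0,-190],"rotation": [0,0,0]}

```text
time: 8.93
ee_pos: [0.4699, 0.2368, 0.2089]
eef_rot: [0.994, -0.11, 0.002, -0.001]
ft_force: [0.2, -0.7, -0.7]
width: 0.0457
```

```bash
python3 - <<'E'
from h import *
to([.582,-.261,.24],-20)
to([.48,-.1,.26],-20)
c=cam('top','t5.png')
c=cam('wrist','w5.png')
E
```

```text
t 8.93 pos [0.4699 0.2368 0.2089] F [ 0.2 -0.7 -0.7] w 0.0457
xyz [218.8 461.  -31. ] rot [-0.1 -0.2  7.3]
t 8.93 pos [0.4699 0.2368 0.2089] F [ 0.2 -0.7 -0.7] w 0.0457
xyz [ 84.  326.3 -51.2] rot [-0.1 -0.2  7.3]
```

View pics/w5.png

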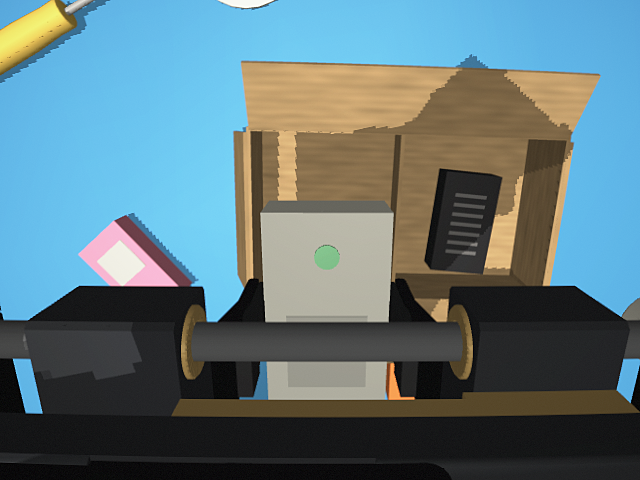

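View pics/t5.png

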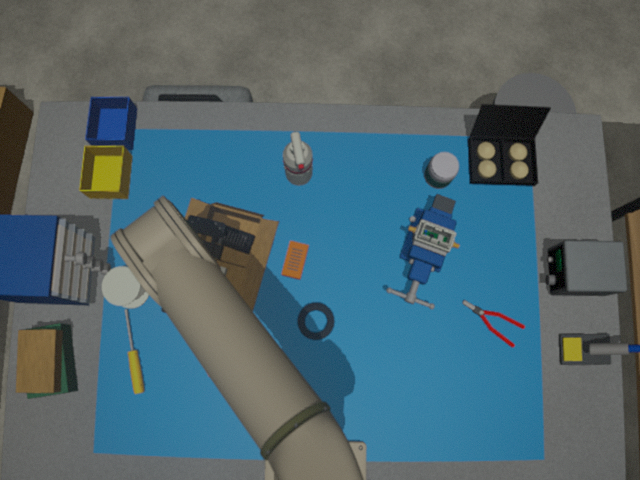

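The cover is held square (width 45.7 mm) and black stays in its cell. Travelling to a viewpoint beside the vise.

```bash
python3 - <<'E'
from h import *
to([.55,-.36,.26],-20)
E
```

```text
t 9.03 pos [0.4714 0.2379 0.2111] F [ 0.6  0.2 -0.4] w 0.0455
xyz [208.4 565.8 -49.7] rot [-0.3 -0.4  7.3]
```

>>> apply_moves:
  increments:
    - {"grip": 255,"xyz": [10,40,-25],"rotation": [0,0,1]}
    - {"grip": 255,"xyz": [20,90,-51],"rotation": [0,0,2]}
    - {"grip": 255,"xyz": [35,145,-51],"rotation": [0,0,3]}
    - {"grip": 255,"xyz": [50,200,-51],"rotation": [0,0,4]}
    - {"grip": 255,"xyz": [65,255,-51],"rotation": [0,0,5]}

```text
time: 9.65
ee_pos: [0.4778, -0.0269, 0.2617]
eef_rot: [0.988, -0.154, 0.004, -0.002]
ft_force: [0.8, 0.9, 0.3]
width: 0.0454
```

```bash
python3 - <<'E'
from h import *
to([.55,-.36,.26],-20)
E
```

```text
t 9.65 pos [ 0.4778 -0.0269  0.2617] F [0.8 0.9 0.3] w 0.0454
xyz [170.  295.4   1.7] rot [-0.3 -0.4  2.3]
```

>>> apply_moves:
  increments:
    - {"grip": 255,"xyz": [28,50,0],"rotation": [-0.3,-0.4,1]}
    - {"grip": 255,"xyz": [56,100,0],"rotation": [-0.3,-0.4,2]}
    - {"grip": 255,"xyz": [85,150,1],"rotation": [-0.3,-0.4,2]}
    - {"grip": 255,"xyz": [114,200,1],"rotation": [-0.3,-0.4,2]}
    - {"grip": 255,"xyz": [142,250,1],"rotation": [-0.3,-0.4,2]}

```text
time: 10.28
ee_pos: [0.5371, -0.3097, 0.2605]
eef_rot: [0.985, -0.171, 0.0, 0.0]
ft_force: [0.9, -0.8, 0.3]
width: 0.0458
```

```bash
python3 - <<'E'
from h import *
to([.55,-.36,.26],-20)
E
```

```text
t 10.28 pos [ 0.5371 -0.3097  0.2605] F [ 0.9 -0.8  0.3] w 0.0458
xyz [29.1 43.   0.5] rot [ 0.  -0.   0.3]
```

>>> apply_moves:
  increments:
    - {"grip": 255,"xyz": [25,40,0],"rotation": [0,0,0]}
    - {"grip": 255,"xyz": [29,55,0],"rotation": [0,0,0]}
    - {"grip": 255,"xyz": [29,55,0],"rotation": [0,0,0]}
    - {"grip": 255,"xyz": [29,55,0],"rotation": [0,0,0]}

```text
time: 10.78
ee_pos: [0.5464, -0.3692, 0.261]
eef_rot: [0.985, -0.17, 0.0, -0.0]
ft_force: [0.4, -0.3, -0.7]
width: 0.0456
```

```bash
python3 - <<'E'
from h import *
to([.55,-.36,.26],-20)
c=cam('wrist','w6.png')
E
```

```text
t 10.78 pos [ 0.5464 -0.3692  0.261 ] F [ 0.4 -0.3 -0.7] w 0.0456
xyz [ 0.3 -9.9  1. ] rot [-0.  -0.   0.5]
```

View pics/w6.png

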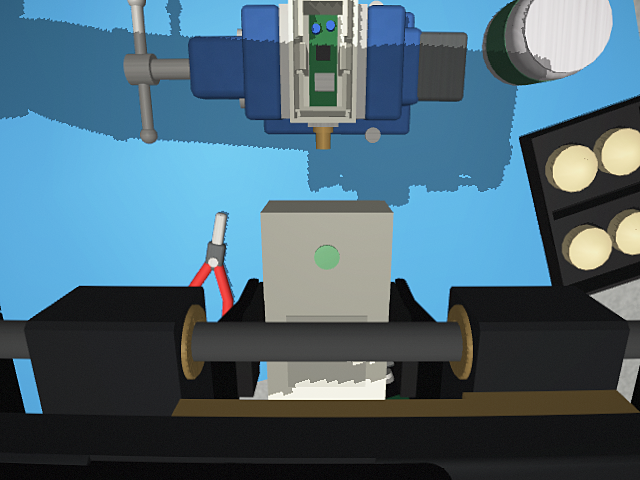

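The near end of the box is at about (323,120), but the far end is cut off at the top. I'll go 45 mm closer.

>>> apply_moves:
  increments:
    - {"grip": 255,"xyz": [0,-30,0],"rotation": [0,0,0]}
    - {"grip": 255,"xyz": [0,-45,0],"rotation": [0,0,0]}
    - {"grip": 255,"xyz": [0,-45,0],"rotation": [0,0,0]}
    - {"grip": 255,"xyz": [0,-45,0],"rotation": [0,0,0]}

```text
time: 11.32
ee_pos: [0.561, -0.3278, 0.2612]
eef_rot: [0.985, -0.17, 0.0, 0.0]
ft_force: [-0.0, -0.0, -1.1]
width: 0.0458
```

```bash
python3 - <<'E'
from h import *
to([.55,-.36,.26],-20)
c=cam('wrist','w7.png')
cv2.imwrite('pics/w7c.png',cv2.resize(c['img'][0:210,220:430],None,fx=2.8,fy=2.8))
to([.55,-.36,.26],-20)
E
```

```text
t 11.32 pos [ 0.561  -0.3278  0.2612] F [-0.  -0.  -1.1] w 0.0458
xyz [ 0.4 34.   1.2] rot [ 0.  -0.   0.4]
t 11.38 pos [ 0.5609 -0.3281  0.2611] F [0.8 0.4 0.4] w 0.0459
xyz [ 0.5 33.7  1.1] rot [ 0.  -0.   0.4]
```

View pics/w7c.png

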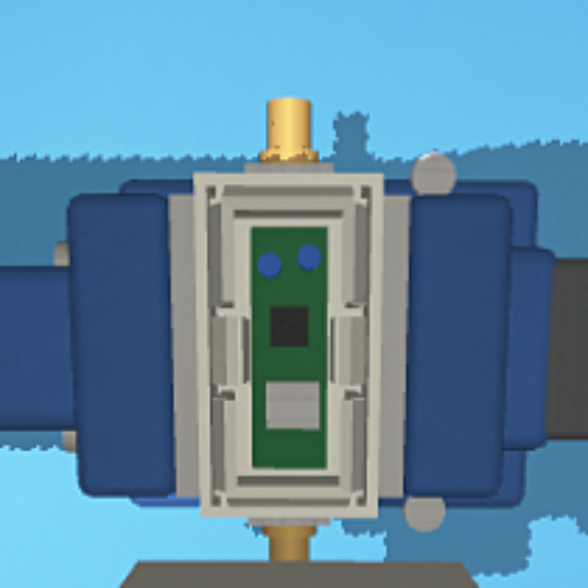

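```bash
python3 - <<'E'
from h import *
c=load('wrist'); P=cloud(c)
q=np.array([[194,172],[384,174],[377,517],[202,517]])/2.8+[219.7,-.3]
W=onz(c,q,.108); print(W.round(4))
e=lambda i,j:np.linalg.norm(W[i]-W[j])*1e3
print('w',e(0,1),e(3,2),'l',e(0,3),e(1,2),'centre',W.mean(0))
x=W[1]-W[0]+W[2]-W[3]; y=W[0]-W[3]+W[1]-W[2]
print('yaw x',np.degrees(np.arctan2(x[1],x[0])),'from y',np.degrees(np.arctan2(y[1],y[0]))-90)
# depth of rim along mid rim strips
for p in [(198,300),(380,300),(290,178),(290,512)]:
    u,v=np.array(p)/2.8+[219.7,-.3]; print(p,P[int(round(v)),int(round(u))].round(4))
# depth-based outline: pts z>.100 within region
m=np.zeros((480,640),bool); m[55:192,285:360]=1
k=m&(P[...,2]>.101)&(P[...,2]<.14); hsv=cv2.cvtColor(c['img'],cv2.COLOR_BGR2HSV)
ct,_=cv2.findContours(cv2.morphologyEx(k.astype(np.uint8),cv2.MORPH_OPEN,np.ones((5,5))),0,2); ct=max(ct,key=cv2.contourArea)
A=cv2.minAreaRect(P[(cv2.morphologyEx(k.astype(np.uint8),cv2.MORPH_OPEN,np.ones((5,5)))>0)][:,:2].astype(np.float32)); print(A, cv2.boundingRect(ct))
# spigot
k=m&(P[...,2]>.122); print('spigot',np.percentile(P[k][:,2],[50,90]),cv2.minAreaRect(P[k][:,:2].astype(np.float32)))
E
```

```text
[[ 0.5741 -0.2141  0.108 ]
 [ 0.6172 -0.2299  0.108 ]
 [ 0.589  -0.3083  0.108 ]
 [ 0.5463 -0.2931  0.108 ]]
w 45.88658735057353 45.260289430913325 l 83.74117491058384 83.28771844902425 centre [ 0.58166499 -0.2613822   0.108     ]
yaw x -19.867870442323113 from y -19.600463684663012
(198, 300) [ 0.5641 -0.2423  0.1073]
(380, 300) [ 0.6068 -0.2574  0.1056]
(290, 178) [ 0.5954 -0.2229  0.1076]
(290, 512) [ 0.5678 -0.3     0.1065]
((0.5811768770217896, -0.2619805335998535), (0.08505335450172424, 0.046244390308856964), 70.3453140258789) (289, 62, 68, 75)
spigot [0.12567398 0.12683568] ((0.5813738703727722, -0.26131829619407654), (0.07199107855558395, 0.034466248005628586), 70.5989761352539)
```

```bash
python3 - <<'E'
from h import *
c=load('wrist'); P=cloud(c)
im=c['img']; cv2.imwrite('pics/w7d.png',cv2.resize(im[190:300,250:405],None,fx=5,fy=5)[:600,:800])
s=r.read_state(); T=R.from_quat(s['eef_rot'])
for uv in [(300,225),(350,225),(327,235),(300,300),(350,300),(327,207)]:
    print(uv,(T.inv().apply(P[uv[1],uv[0]]-s['ee_pos'])*1e3).round(1))
E
```

```text
(300, 225) [ -9.7 -37.5 -10.3]
(350, 225) [  7.6 -37.4  -9.7]
(327, 235) [ -0.3 -34.1 -10.8]
(300, 300) [-10.2  -9.2  -9.9]
(350, 300) [ 8.2 -8.8 -8.9]
(327, 207) [ -0.3 -42.   -1.2]
```

View pics/w7d.png

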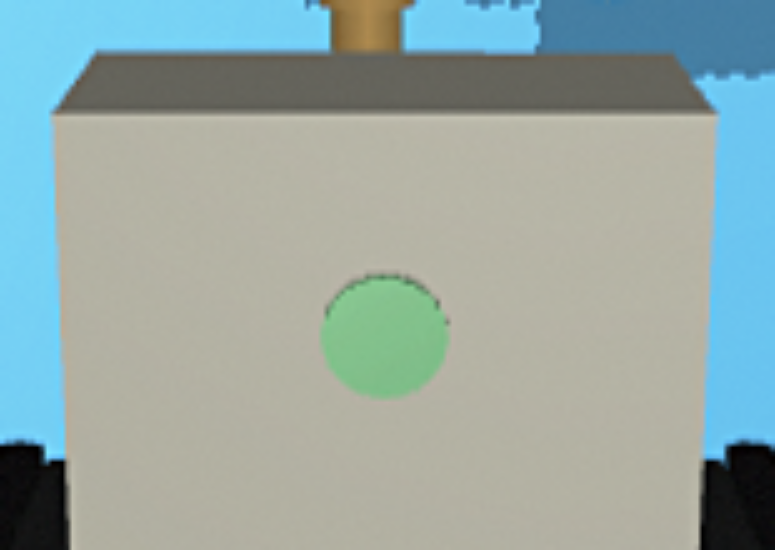

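```bash
python3 - <<'E'
from h import *
c=load('wrist')
s=r.read_state(); T=R.from_quat(s['eef_rot'])
for dz in (.0095,.0105,.0115):
    W=onz(c,np.array([[52,112],[717,112],[70,545],[700,545]])/5+[249.9,189.9],s['ee_pos'][2]+dz)
    t=T.inv().apply(W-s['ee_pos'])*1e3; print('top',dz,t.round(2).tolist(),'w',t[1,0]-t[0,0])
for dz in (-.014,-.013,-.012):
    W=onz(c,np.array([[98,53],[672,53]])/5+[249.9,189.9],s['ee_pos'][2]+dz)
    t=T.inv().apply(W-s['ee_pos'])*1e3; print('bot',dz,t.round(2).tolist(),'w',t[1,0]-t[0,0])
E
```

```text
top 0.0095 [[-23.41, -41.81, -9.53], [22.57, -41.85, -9.5], [-23.42, -9.46, -9.52], [22.73, -9.48, -9.49]] w 45.98198351166594
top 0.0105 [[-23.25, -42.03, -10.53], [22.41, -42.06, -10.5], [-23.27, -9.9, -10.52], [22.57, -9.92, -10.49]] w 45.6615593939424
top 0.0115 [[-23.09, -42.24, -11.53], [22.25, -42.27, -11.5], [-23.11, -10.33, -11.52], [22.41, -10.36, -11.49]] w 45.341135276219035
bot -0.014 [[-23.27, -41.65, 13.97], [22.56, -41.69, 14.0]] w 45.83797057310355
bot -0.013 [[-23.14, -41.84, 12.97], [22.43, -41.87, 13.0]] w 45.56349746564296
bot -0.012 [[-23.0, -42.02, 11.97], [22.29, -42.05, 12.0]] w 45.28902435818245
```

```bash
cat >> h.py <<'E'
BX=[.5818,-.2617]; BY=-19.7
E
python3 - <<'E'
from h import *
to(BX+[.155],BY)
E
```

```text
t 11.38 pos [ 0.5609 -0.3281  0.2611] F [0.8 0.4 0.4] w 0.0459
xyz [ -2.7 -69.6 106. ] rot [ 0.  -0.   0.1]
```

>>> apply_moves:
  increments:
    - {"grip": 255,"xyz": [-1,-40,0],"rotation": [0,0,0]}
    - {"grip": 255,"xyz": [-3,-69,25],"rotation": [0,0,0]}
    - {"grip": 255,"xyz": [-3,-70,60],"rotation": [0,0,0]}
    - {"grip": 255,"xyz": [-3,-70,90],"rotation": [0,0,0]}
    - {"grip": 255,"xyz": [-3,-70,100],"rotation": [0,0,0]}
  squeeze: 55

```text
time: 12.0
ee_pos: [0.5803, -0.262, 0.159]
eef_rot: [0.985, -0.171, -0.001, 0.0]
ft_force: [0.2, 0.2, -1.2]
width: 0.0456
```

```bash
python3 - <<'E'
from h import *
to(BX+[.135],BY)
c=cam('scene'); cv2.imwrite('pics/s8c.png',cv2.resize(c['img'][140:270,170:330],None,fx=5,fy=5)[:600])
c=cam('top'); cv2.imwrite('pics/t8c.png',cv2.resize(c['img'][180:300,380:490],None,fx=5,fy=5))
c=cam('wrist','w8.png')
E
```

```text
t 12.0 pos [ 0.5803 -0.262   0.159 ] F [ 0.2  0.2 -1.2] w 0.0456
xyz [ 1.3 -0.8 24. ] rot [0.  0.1 0. ]
```

View pics/s8c.png

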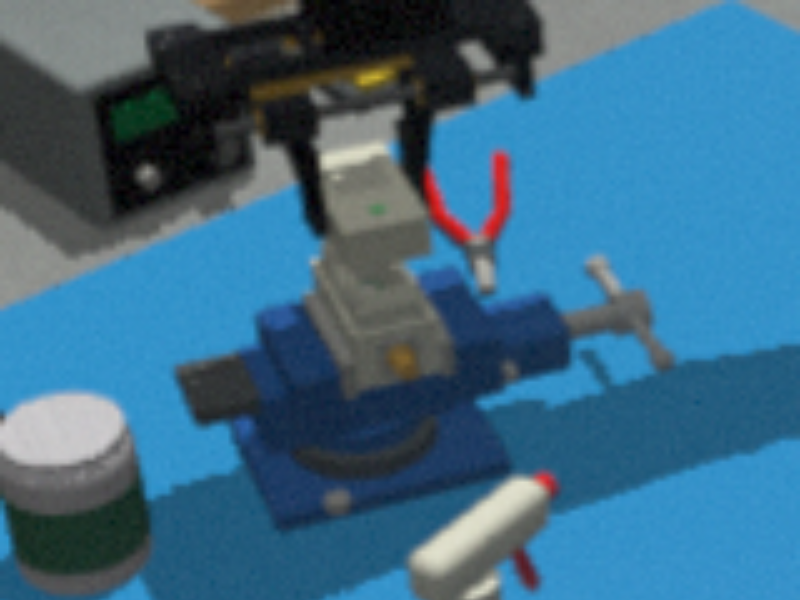

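View pics/w8.png

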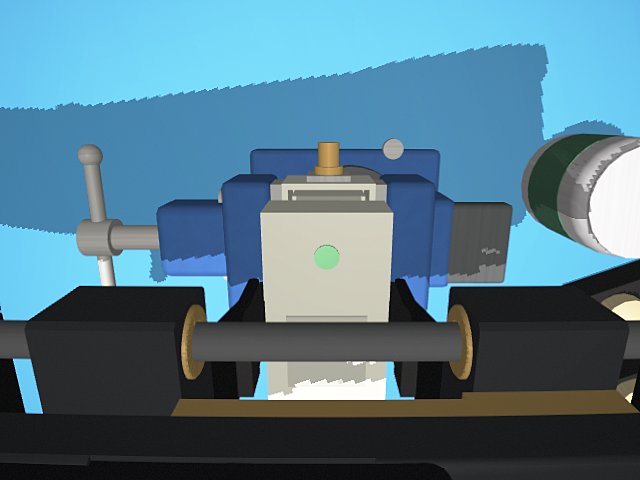

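```bash
python3 - <<'E'
from h import *
c=load('wrist'); cv2.imwrite('pics/w8c.png',cv2.resize(c['img'][160:235,250:405],None,fx=5,fy=5))
E
```

```text
(no output)
```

View pics/w8c.png

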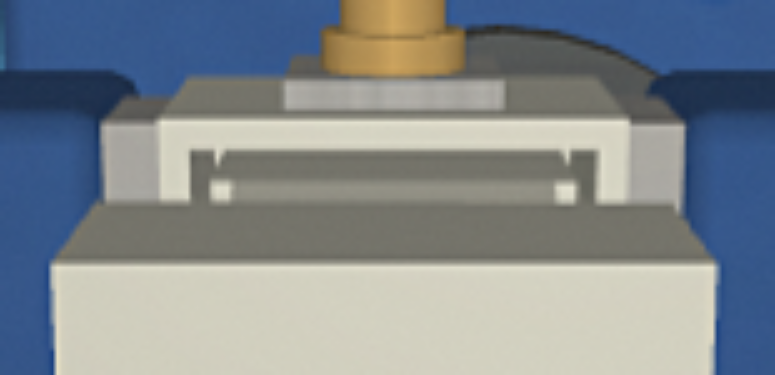

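```bash
python3 - <<'E'
from h import *
c=load('wrist'); s=r.read_state(); T=R.from_quat(s['eef_rot'])
print(s['ee_pos'])
W=onz(c,np.array([[160,117],[629,117]])/5+[249.9,159.9],.108); print((T.inv().apply(W-s['ee_pos'])*1e3).round(2))
W=onz(c,np.array([[100,204],[675,204]])/5+[249.9,159.9],s['ee_pos'][2]-.013); print((T.inv().apply(W-s['ee_pos'])*1e3).round(2))
E
```

```text
[ 0.58168731 -0.26183822  0.16161403]
[[-22.81 -42.66  53.57]
 [ 22.73 -42.67  53.62]]
[[-23.39 -41.52  12.96]
 [ 21.9  -41.54  13.  ]]
```

>>> apply_moves:
  increments:
    - {"grip": 255,"xyz": [0.5,-0.7,8],"rotation": [0,0,0]}
    - {"grip": 255,"xyz": [0.5,-0.7,15],"rotation": [0,0,0]}
    - {"grip": 255,"xyz": [0.5,-0.7,19],"rotation": [0,0,0]}
    - {"grip": 255,"xyz": [0.5,-0.7,23],"rotation": [0,0,0]}
    - {"grip": 255,"xyz": [0.5,-0.7,26],"rotation": [0,0,0]}

```text
time: 12.78
ee_pos: [0.5824, -0.2613, 0.1354]
eef_rot: [0.985, -0.171, 0.0, 0.0]
ft_force: [-0.3, 0.0, -1.1]
width: 0.0452
```

```bash
python3 - <<'E'
from h import *
s=r.read_state(); print(s['torque'].round(2))
to(BX+[.122],BY)
c=cam('wrist','w9.png')
cv2.imwrite('pics/w9c.png',cv2.resize(c['img'][160:235,250:405],None,fx=5,fy=5))
to(BX+[.122],BY)
E
```

```text
[-0.01 -0.02 -0.01]
t 12.78 pos [ 0.5824 -0.2613  0.1354] F [-0.3  0.  -1.1] w 0.0452
xyz [-0.5  0.6 13.4] rot [ 0.  -0.1  0. ]
t 12.82 pos [ 0.5822 -0.2613  0.135 ] F [ 0.7  0.2 -0.6] w 0.0455
xyz [-0.3  0.5 13. ] rot [ 0. -0.  0.]
```

View pics/w9c.png

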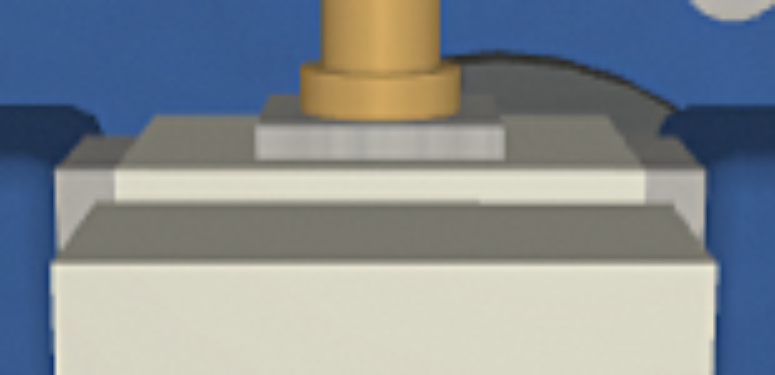

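The cover is over the spigot lead-in with no side force. I'll lower it onto the tongues.

>>> apply_moves:
  increments:
    - {"grip": 255,"xyz": [0,0,2],"rotation": [0,0,0]}
    - {"grip": 255,"xyz": [0,0,4],"rotation": [0,0,0]}
    - {"grip": 255,"xyz": [0,0,5],"rotation": [0,0,0]}

```text
time: 13.2
ee_pos: [0.5823, -0.2613, 0.1303]
eef_rot: [0.985, -0.171, 0.0, 0.0]
ft_force: [-1.2, 0.6, 4.2]
width: 0.0456
```

>>> apply_moves:
  increments:
    - {"grip": 255,"xyz": [0,0,1.5],"rotation": [0,0,0]}
    - {"grip": 255,"xyz": [0,0,2],"rotation": [0,0,0]}

```text
time: 13.45
ee_pos: [0.5828, -0.2614, 0.1294]
eef_rot: [0.985, -0.171, 0.001, 0.001]
ft_force: [-2.6, 1.3, 7.6]
width: 0.0457
```

>>> apply_moves:
  increments:
    - {"grip": 255,"xyz": [0,0,1.5],"rotation": [0,0,0]}
    - {"grip": 255,"xyz": [0,0,2],"rotation": [0,0,0]}

```text
time: 13.7
ee_pos: [0.5832, -0.2616, 0.1287]
eef_rot: [0.985, -0.171, 0.002, 0.001]
ft_force: [-3.4, 2.0, 9.2]
width: 0.0456
```

>>> apply_moves:
  increments:
    - {"grip": 255,"xyz": [-1,0,2],"rotation": [0,0,0]}
    - {"grip": 255,"xyz": [-1,0,3],"rotation": [0,0,0]}

```text
time: 13.95
ee_pos: [0.5832, -0.2615, 0.1278]
eef_rot: [0.985, -0.171, 0.003, 0.001]
ft_force: [-2.6, 1.3, 14.1]
width: 0.0454
```

```bash
python3 - <<'E'
from h import *
print(r.read_state()['torque'])
to([.5821,-.2612,.121],BY)
E
```

```text
[0.31102253 0.78187145 0.00650988]
t 13.95 pos [ 0.5832 -0.2615  0.1278] F [-2.6  1.3 14.1] w 0.0454
xyz [-1.2  0.1  6.8] rot [ 0.1 -0.4  0. ]
```

>>> apply_moves:
  increments:
    - {"grip": 255,"xyz": [-1.5,0,3],"rotation": [0.1,-0.4,0]}
    - {"grip": 255,"xyz": [-1.5,0,4],"rotation": [0.1,-0.4,0]}

```text
time: 14.2
ee_pos: [0.583, -0.2615, 0.1261]
eef_rot: [0.985, -0.171, 0.001, 0.0]
ft_force: [-2.3, 0.4, 12.2]
width: 0.0457
```

```bash
python3 - <<'E'
from h import *
print(r.read_state()['torque'])
to([.5821,-.2612,.121],BY)
E
```

```text
[ 0.17522575  0.53953584 -0.02751962]
t 14.2 pos [ 0.583  -0.2615  0.1261] F [-2.3  0.4 12.2] w 0.0457
xyz [-1.   0.1  5.1] rot [ 0.  -0.2  0. ]
```

>>> apply_moves:
  increments:
    - {"grip": 255,"xyz": [-1.2,0,3],"rotation": [0,-0.3,0]}
    - {"grip": 255,"xyz": [-1.2,0,4],"rotation": [0,-0.3,0]}

```text
time: 14.45
ee_pos: [0.5819, -0.261, 0.122]
eef_rot: [0.985, -0.171, -0.001, -0.0]
ft_force: [0.6, 0.6, -2.6]
width: 0.0455
```

```bash
python3 - <<'E'
from h import *
print(r.read_state()['torque'])
to([.5821,-.2612,.121],BY)
E
```

```text
[-0.00786372 -0.11253762 -0.0203346 ]
t 14.45 pos [ 0.5819 -0.261   0.122 ] F [ 0.6  0.6 -2.6] w 0.0455
xyz [0.2 0.1 1. ] rot [0.  0.1 0. ]
```

Both snaps seem to have given: the force dropped from 12 N to about 0 N. Now pressing home.

>>> apply_moves:
  increments:
    - {"grip": 255,"xyz": [0,0,2],"rotation": [0,0,0]}
    - {"grip": 255,"xyz": [0,0,3],"rotation": [0,0,0]}
    - {"grip": 255,"xyz": [0,0,3],"rotation": [0,0,0]}

```text
time: 14.82
ee_pos: [0.5819, -0.261, 0.121]
eef_rot: [0.985, -0.171, -0.001, 0.0]
ft_force: [-10.5, 2.5, 18.9]
width: 0.0456
```

```bash
python3 - <<'E'
from h import *
print(r.read_state()['torque'])
to([.5821,-.2612,.121],BY)
E
```

```text
[0.63292809 1.8483043  0.03232457]
t 14.82 pos [ 0.5819 -0.261   0.121 ] F [-10.5   2.5  18.9] w 0.0456
xyz [ 0.2  0.1 -0. ] rot [0.  0.1 0. ]
```

>>> apply_moves:
  increments:
    - {"grip": 255,"xyz": [-1,0,3],"rotation": [0,0,0]}
    - {"grip": 255,"xyz": [-1,0,4],"rotation": [0,0,0]}
    - {"grip": 255,"xyz": [-1,0,4],"rotation": [0,0,0]}

```text
time: 15.2
ee_pos: [0.5819, -0.261, 0.1209]
eef_rot: [0.985, -0.171, 0.001, 0.001]
ft_force: [-11.4, 4.0, 30.2]
width: 0.0455
```

```bash
python3 - <<'E'
from h import *
print(r.read_state()['torque'])
to([.5821,-.2612,.121],BY)
c=cam('scene'); cv2.imwrite('pics/s10c.png',cv2.resize(c['img'][150:250,180:320],None,fx=5.7,fy=5.7)[:600])
c=cam('wrist');cv2.imwrite('pics/w10c.png',cv2.resize(c['img'][160:310,200:450],None,fx=3.2,fy=3.2))
P=cloud(c); k=P[215:240,275:380].reshape(-1,3); print('cover top z',np.median(k[:,2]), 'end', [np.median(P[215:235,a:a+10,2]).round(4) for a in (268,320,375)])
to([.5821,-.2612,.121],BY)
E
```

```text
[0.8436616  2.49071133 0.05867795]
t 15.2 pos [ 0.5819 -0.261   0.1209] F [-11.4   4.   30.2] w 0.0455
xyz [ 0.3  0.1 -0.1] rot [ 0.1 -0.1 -0. ]
cover top z nan end [np.float64(nan), np.float64(nan), np.float64(nan)]
t 15.3 pos [ 0.5819 -0.261   0.121 ] F [-12.    3.6  29.4] w 0.0456
xyz [ 0.2  0.1 -0. ] rot [ 0.1 -0.1  0. ]
```

View pics/s10c.png

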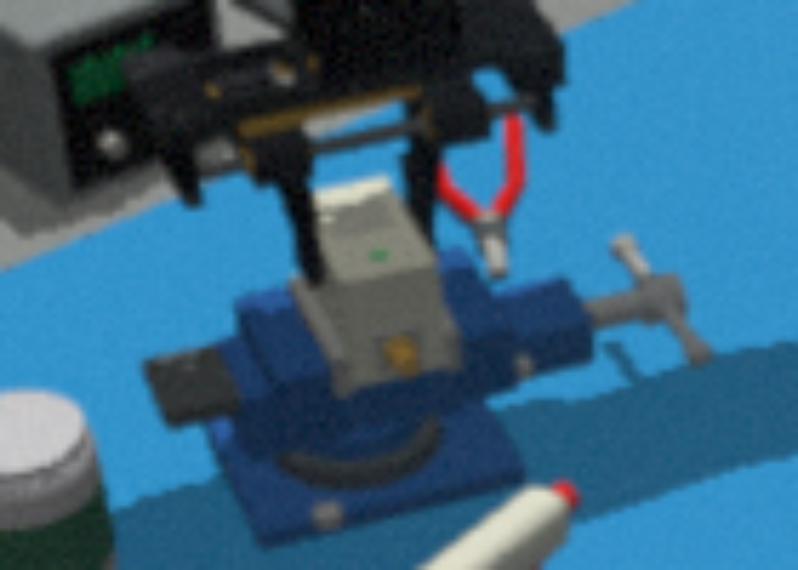

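View pics/w10c.png

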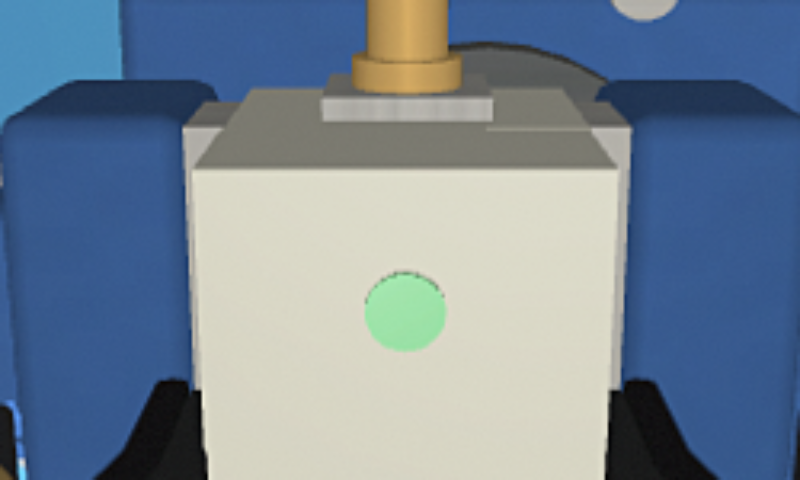

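```bash
python3 - <<'E'
from h import *
c=load('wrist');P=cloud(c)
print('top z grid',[[np.nanmedian(P[a:a+8,b:b+10,2]).round(4) for b in (266,290,320,350,376)] for a in (216,230,260)])
print('end face z', [np.nanmedian(P[192:206,b:b+6],axis=0).mean(0).round(4).tolist() for b in (285,360)])
cv2.imwrite('pics/w10d.png',cv2.resize(c['img'][180:220,250:405],None,fx=5,fy=8,interpolation=cv2.INTER_CUBIC))
s=load('scene'); cv2.imwrite('pics/s10d.png',cv2.resize(s['img'][180:225,230:270],None,fx=13,fy=13,interpolation=cv2.INTER_CUBIC))
E
```

```text
top z grid [[np.float64(0.1309), np.float64(0.1308), np.float64(0.1308), np.float64(0.1308), np.float64(0.1307)], [np.float64(0.1308), np.float64(0.1309), np.float64(0.1307), np.float64(0.1308), np.float64(0.1309)], [np.float64(0.1309), np.float64(0.1309), np.float64(0.1315), np.float64(0.1307), np.float64(0.1307)]]
end face z [[0.5805, -0.2164, 0.1035], [0.6092, -0.2267, 0.1034]]
```

View pics/w10d.png

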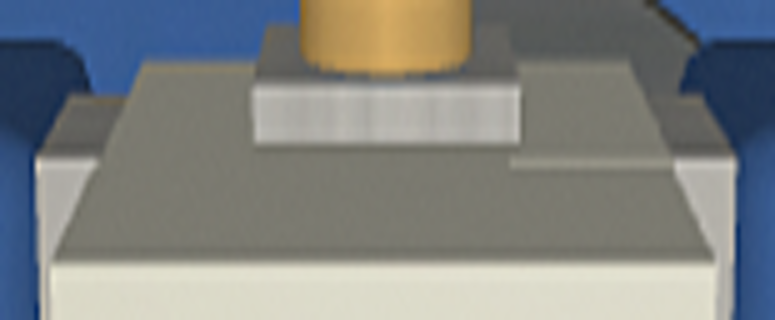

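View pics/s10d.png

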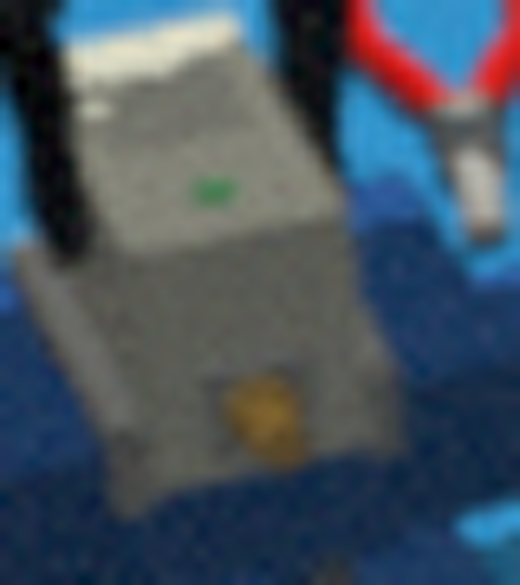

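The cover's top is level: 0.1308 m everywhere, against 0.131–0.132 m expected when home. Its end face runs on into the box. I'll ease the side load while still pressing, then check for steadiness.

>>> apply_moves:
  increments:
    - {"grip": 255,"xyz": [-2,0,4],"rotation": [0,0,0]}
    - {"grip": 255,"xyz": [-2,0,4],"rotation": [0,0,0]}
    - {"grip": 255,"xyz": [-2,0,4],"rotation": [0,0,0]}
    - {"grip": 255,"xyz": [-2,0,4],"rotation": [0,0,0]}

```text
time: 15.8
ee_pos: [0.5818, -0.261, 0.121]
eef_rot: [0.985, -0.171, 0.003, 0.002]
ft_force: [-5.5, 1.1, 26.8]
width: 0.0457
```

```bash
python3 - <<'E'
from h import *
for i in range(2):
    to([.5821,-.2612,.121],BY); c=cam('top')
to([.5821,-.2612,.121],BY); print(r.read_state()['torque'])
cv2.imwrite('pics/t11.png',c['img'])
cv2.imwrite('pics/t11b.png',cv2.resize(c['img'][190:330,170:275],None,fx=4,fy=4))
E
```

```text
t 15.8 pos [ 0.5818 -0.261   0.121 ] F [-5.5  1.1 26.8] w 0.0457
xyz [ 0.3  0.1 -0. ] rot [ 0.2 -0.4 -0. ]
t 15.85 pos [ 0.5818 -0.261   0.121 ] F [-5.2  0.9 27.8] w 0.0456
xyz [ 0.3  0.1 -0. ] rot [ 0.2 -0.4 -0. ]
t 15.9 pos [ 0.5818 -0.261   0.121 ] F [-5.4  1.7 27.1] w 0.0454
xyz [ 0.3  0.1 -0. ] rot [ 0.2 -0.4 -0. ]
[0.52253712 1.6253252  0.06622758]
```

View pics/t11.png

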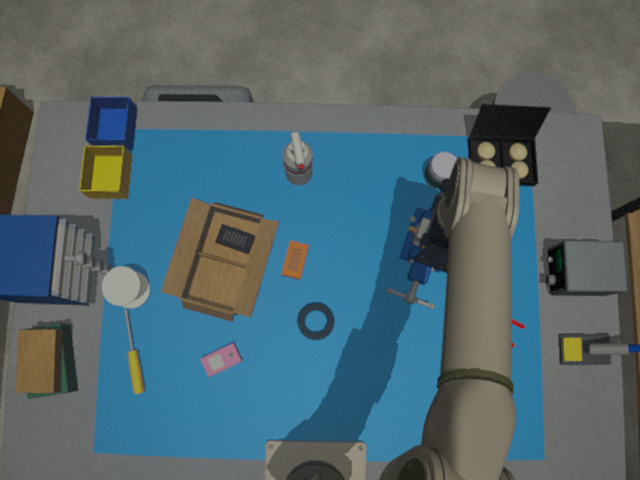

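The carton is open (223,260) with black in its cell (235,238), and the bystanders are where they were. I'll take out the 0.4° tool tilt while still pressing.

>>> apply_moves:
  increments:
    - {"grip": 255,"xyz": [-1.5,0,4],"rotation": [0.2,-0.6,0]}
    - {"grip": 255,"xyz": [-1.5,0,4.5],"rotation": [0.2,-0.6,0]}
    - {"grip": 255,"xyz": [-1.5,0,4.5],"rotation": [0.2,-0.6,0]}
    - {"grip": 255,"xyz": [-1.5,0,4.5],"rotation": [0.2,-0.6,0]}

```text
time: 16.4
ee_pos: [0.5819, -0.261, 0.1209]
eef_rot: [0.985, -0.171, 0.0, 0.0]
ft_force: [-10.9, 2.4, 32.4]
width: 0.0458
```

```bash
python3 - <<'E'
from h import *
to([.5821,-.2612,.121],BY); c=cam('wrist','w12.png'); P=cloud(c)
print('top z',[[np.nanmedian(P[a:a+8,b:b+10,2]).round(4) for b in (266,290,350,376)] for a in (216,240,280)])
to([.5821,-.2612,.121],BY)
E
```

```text
t 16.4 pos [ 0.5819 -0.261   0.1209] F [-10.9   2.4  32.4] w 0.0458
xyz [ 0.3  0.1 -0.1] rot [ 0. -0. -0.]
top z [[np.float64(0.1306), np.float64(0.1309), np.float64(0.1307), np.float64(0.1307)], [np.float64(0.1305), np.float64(0.1308), np.float64(0.1309), np.float64(0.1307)], [np.float64(0.1308), np.float64(0.1307), np.float64(0.1307), np.float64(0.1307)]]
t 16.45 pos [ 0.5819 -0.261   0.1209] F [-10.    4.   32.2] w 0.0457
xyz [ 0.3  0.1 -0.1] rot [ 0. -0. -0.]
```

The tool is level, the push is a steady 32 N down, and the cover lies flat. Handing in.

```bash
python3 -c "
from h import *
print(r.close_job())"
```

```text
the job is handed in; nothing more can be done
None
```

I did the job in the order asked and handed it in at about 16.5 s of the 72 s, with the fingers still pressing the cover down.

**Flaps and covers:** I pushed the two long flaps open with closed fingers to about 2.6 rad (left) and 2.7 rad (right), measured from depth. The light grey cover with the green lens came out of the near cell, and the black one stayed in its cell.

**Fitting:** I lined the grey cover up with the box in the wrist view and pressed. The force rose to about 14 N, was 12 N at the next reading and then dropped to nothing. The single drop fits both tongues giving, but I did not see each one separately.

**Last checks:**
- **Height:** the TCP stopped at z = 0.121 m, as predicted for fully home. The cover's top read 0.1305–0.1309 m all over, so it is level. The nominal height is 0.132 m, and the wrist camera's depth reads about 1 mm low on the box rim too.
- **Push and grip:** a steady 32 N down, with the grip set to 55 N.
- **Tilt:** the tool reads level after I corrected a 0.4° tilt.
- **Bystanders:** the last top view showed no moved objects. The pliers and the can were partly hidden by the arm.

**Not perfect:** a side force of about 11 N remains. The wrist view showed a faint seam line on part of the cover's end face, which I put at roughly 0.3 mm of offset, well inside the play.

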